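Mount the tube carousel on the mixer spindle and latch it

ROBOT

A 6-joint arm with a two-finger parallel gripper is mounted at the origin on the work surface. World frame = base frame: x ahead of the robot, y to its left, z up, the work surface at z = 0. Lengths are in m, angles in rad, forces in N, time in s.
With the tool pointing down it reaches from about 0.4 to 0.925 m from the base axis. Payload 3.4 kg.
Tool frame: the origin (TCP) lies at the very end of the fingers, on their centre line; the grasp point (between the pads) lies 19 mm behind it (hold_point_z is the x of the grasp point in the tool frame, in m); x points along the fingers, z is the direction in which the jaws open and shut, and the axes are right-handed (so a half turn about x gives the same grasp; the last joint's range is limited). The gripper opens to 85 mm and grips with 20 to 120 N. Pads are 22 mm wide; open, the fingers measure 114 mm over their backs; the gripper's body (76 mm by 85 mm) begins 54 mm behind the grasp point. The pads swing forward as they close: fully open they stand 13 mm farther back than shut.
Start: joints at [1.05, 0.307, 1.506, -0, 1.328, -0.073], TCP at [0.248, 0.519, 0.231] pointing down, gripper open.
Joint ranges: [-3.12, 3.12], [-1.05, 2.28], [0.14, 2.33], [-1.42, 4.57], [0.1, 2.73], [-2.68, 2.68]. Speed limits (rad/s): [2.57, 2.57, 3.14, 3.14, 3.14, 3.14].

INTERFACE

Orientations are given as a rotation vector (axis times angle).
In Python, from cell import sense, get_image, get_calibration, job_done, spot_in, trace, spot_point, hold_point_z gives the robot as it stands.
- The arm moves only by the tool drive_tool, never from a script. Its argument "targets" is text: rows parted by semicolons, each of 7 numbers parted by spaces: the gripper's target within -1 to 1 (shut at 1, half-way at 0, fully open at -1), then the shift along the tool's x, y, z in m, then the turn, a rotation vector about the tool's x, y, z in rad. In form: grip x y z rx ry rz; .... A call has exactly 5 rows; each row shifts and turns the pose as measured when the row begins, along the tool's axes as they then stand; what a row does not reach is not made up. A row lasts 1/12 s, in which the tool goes at most 41.7 mm and 7.16 degrees, less where a joint would pass 70% of its speed; a pose out of reach is approached as far as the arm can. A call is refused whole if a number of a shift passes 0.0417 or a number of a turn 0.125, either way. A call with a gripper value outside its range is refused whole. The fingers move at their own pace and stop on an object; "force" is the grip in N (left out, the last holds). Time passes only in rows, so rows that do not move let the fingers close, or fill a call up. It gives the time, the measured TCP pose, the force and the opening at its end, in the units of the state.
- sense(): the state, without advancing time (a new reading comes with each control period).
- get_image(name): name is "scene" or "top" or "wrist"; returns the picture (400x640x3 uint8, blue, green, red); there is no depth.
- get_calibration(name): a dict with "K" (3x3 intrinsics, pixels), "dist" ([k1, k2, p1, p2, k3] as OpenCV has them; the pictures are not rectified), "view" (4x4, takes a point from world to camera coordinates); the wrist camera has in their place "hand_eye" (4x4, takes a point from camera to tool coordinates, whose origin is the TCP and whose axes are the tool frame's). Camera axes: x right, y down, z forward; pixel columns grow to the right and rows downward; lengths in m; the calibration is good to about 2 mm. A picture is of the moment at which its call begins: read the wrist's pose just before it. get_calibration takes no time and is no camera call.
- job_done(): hands the job in, once; it reports no verdict.
Trained networks look in the newest picture that a camera, given by its name, has taken for a name from the list of things; names that differ only in an ending like _2 or _b are one class to them, and where a whole thing is asked for, a point or a joint stands for the part that bears it (a point fixed in the world has none). Each returns a list of dicts, best first, with "p" (0 to 1); they miss things now and then, are a little off and sometimes report something else, mostly with a low value. They report only what shows in the picture. A call takes as long as a camera call. They do not tell look-alikes from the thing itself.
- spot_in(thing, camera): "centre" ([column, row] in pixels, amid what is visible of it).
- trace(thing, camera): "mask" (400x640 bool, what is visible of it) and "centre" ([column, row] in pixels, amid what is visible of it).
- spot_point(thing, camera): "centre" ([column, row] in pixels: a listed point, or the origin of a listed thing).
The state is a dict: "time": time; "q": joint angles; "qd": joint speeds; "effort": joint torques, N m; "tool_pos": TCP position; "eef_rot": TCP orientation; "wrist_force": force on the tool from outside, world axes, zero at the start; "wrist_torque": the same for the moment, N m; "grip_width": opening from 0.0 (shut) to 1.0 (fully open).
Only numpy, scipy, OpenCV 4.12 (cv2) and the standard library are available. Lean on these libraries where they do the work, as an engineer would, in place of code of your own. Each camera call takes 0.05 s, during which the arm holds its last target. There are 200 camera calls.

TASK

Take the blue tube carousel off its parking stand by its black grip bar and lower it gently over the mixer's spindle, feeling for the drive pin by turning it, and keep hold of it until shaft and pin are both fully engaged and it sits fully home; never force it onto the pin and never drop it. Then swing the orange catch all the way round until its tongue lies over the carousel's rim, let go, and leave the other things on the bench where they are.

Things in the scene. Friction and masses are not known exactly. Their poses are not given: they have to be found in the camera images.
- carousel_grip (a point): Centre of the black upright grip bar on top of the loose carousel (blue disc carrying 8 capped microtubes, about 0.4 kg). The bar is 44 mm long along this point's x, 20 mm thick along its y (grip it across the 20 mm) and 46 mm high (23 mm above and below this point), on a round hub 48 mm across. z is up the carousel's axis. The underside of the disc lies 53 mm below this point.
- carousel_foot (a point): Mouth of the carousel's central blind bore, at the centre of the disc's underside (axes as carousel_grip). Bore 18.5 mm diameter, 26 mm deep. Two opposite blind pin slots at 30 mm radius on its +x and -x (red dots on top), 11 mm wide across, 16 mm long radially, 12 mm deep: the one drive pin fits either. Disc 156 mm across, 12 mm thick; tubes reach 16 mm below it, caps 6 mm above.
- stand: Fixed grey parking stand, a round cup standing on its foot, rim 84 mm across and 35 mm high, on which the carousel starts, centred and level. Origin at the centre of its underside.
- mixer: Fixed white tube mixer housing, 215 mm long (x, from -85 to +130 mm), 170 mm wide (y), 55 mm high. Origin under the spindle axis at bench level; x points to the catch. On top is an aluminium flange 88 mm across with the steel spindle shaft and a red drive pin.
- seat (a point): Centre of the flange's flat top face, 80 mm above the bench, on the spindle axis; axes as the mixer's. The carousel's underside rests on it when home (grip point 53 mm above this point), and 9 mm higher when it only rides on the drive pin. With the shaft in the bore, press lightly and turn the carousel until it drops over the pin. More than 30 N between carousel and mixer damages them.
- shaft_tip (a point): Tip of the steel spindle shaft, 23 mm above the seat, 16 mm diameter with a cone nose over its top 6 mm. The red drive pin (8 mm diameter, 9 mm high) stands on the flange 30 mm from the axis. The spindle is braked (light turning does not move it) at an angle that is not measured: the pin's bearing may be anywhere within 0.5 rad either side of the mixer's +x. Axes as the mixer's.
- catch (a joint): Orange swing catch turning about the vertical axis at catch_pivot. 0 = open (tongue along the mixer's +y, knob towards -y), grows counter-clockwise from above; 1.571 = closed at its stop (tongue over the rim, pointing at the spindle). Closed means beyond 1.4. Starts at 0 to 0.25, light friction (2 N at the knob), stays where left. The tongue passes 3 mm over a carousel that is home; one that is not home blocks it.
- catch_knob (a point): Centre of the catch's upright round orange knob, 12 mm diameter, 44 mm high (22 mm above and below this point), 32 mm from the catch's axis; grip it from above or push it sideways.
- catch_pivot (a point): Point on the catch's vertical axis at the height of the middle of the knob, fixed on the mixer 98 mm along its +x from the spindle axis.
- petri: Bystander: a glass petri dish, 62 mm across, 21 mm high. Origin under its centre.
- reagent: Bystander: amber bottle, 56 mm across, 130 mm high. Origin under its centre.
- beaker: Bystander: glass beaker, 70 mm across, 85 mm high. Origin under its centre.
- tube_rack: Bystander: green rack of capped tubes, 90 x 200 mm, 84 mm high. Origin under its centre.
- phone: Bystander: black phone lying flat, 75 x 150 x 9 mm. Origin under its centre.
- slide_box: Bystander: yellow slide box, 87 x 102 x 33 mm. Origin under its centre.
Things that resemble listed ones, but are neither listed nor needed, are in the scene too. Of the things that look like the stand, the middle-sized one is meant.

How it is judged:
On the way, in this order (a step that is already met when the one before it is completed fails the run):
1. the carousel is lifted off its stand (z of carousel_grip in the frame of stand above 0.108 m and contact force between carousel and the fingers above 1 N), for 0.2 s.
2. the carousel sits fully home on shaft and pin while still held, with the catch still open (z of carousel_grip in the frame of seat below 0.0555 m and horizontal distance between carousel_grip and seat below 0.004 m and angle between carousel_grip's own z axis and vertical below 0.04 rad and contact force between carousel and the fingers above 1 N and value of joint catch below 0.6 rad), for 0.1 s.
3. the catch is swung closed over the rim (value of joint catch above 1.4 rad), for 0.2 s.
At the end, for the whole second after the job is handed in: The carousel is home on the flange, over shaft and pin (grip point within 2.5 mm of its home height and 4 mm of the spindle axis, tilt under 0.04 rad), at rest and released, and the catch is closed beyond 1.4 rad (z of carousel_grip in the frame of seat between 0.049 and 0.0555 m and horizontal distance between carousel_grip and seat below 0.004 m and angle between carousel_grip's own z axis and vertical below 0.04 rad and value of joint catch above 1.4 rad and linear speed of carousel below 0.01 m/s); the robot touches nothing.
It fails at once if carousel and mixer are pressed or knocked together with more than 30 N (contact force between carousel and mixer above 30 N).
It fails at once if a bystander is shifted by more than 20 mm (distance of any of petri, reagent, beaker, tube_rack, phone, slide_box from where it was at the start of the episode above 0.02 m).
It also fails if it takes over 67 s, if anything falls off the work surface, if the arm or the gripper's body presses on something with over 40 N, if the wrist force passes 120 N, or if a joint passes its speed limit or range.

## Working session

There is one attempt and no reset: what is moved stays moved. The work goes in short steps, Python scripts to look and compute and a tool call to move; the robot and the scene stay as the last step left them, time stands still between calls to the robot, and variables do not carry over. Pictures are saved under pics/ and viewed, about 8 in all and at most 12, crops included, and the job is handed in when it is done.

Besides the shell and the picture viewer there is one more tool, called after ">>>" as name(argument=value, ...), one argument or row to a line, values as JSON. drive_tool: Moves the arm, as the interface text tells. Its arguments: {"type":"object","properties":{"targets":{"type":"string"},"force":{"type":"number"}},"required":["targets"]}

```bash
mkdir -p pics; ls
cat > h.py <<'E'
import numpy as np, cv2
from scipy.spatial.transform import Rotation as R
from cell import *
def cam(n):
    c=get_calibration(n); K=np.array(c['K']);d=np.array(c['dist'])
    if 'view' in c: V=np.array(c['view'])
    else:
        s=sense();T=np.eye(4);T[:3,:3]=R.from_rotvec(s['eef_rot']).as_matrix();T[:3,3]=s['tool_pos']
        V=np.linalg.inv(T@np.array(c['hand_eye']))
    return K,d,V
def ray(n,px,C=None):
    K,d,V=C or cam(n)
    u=cv2.undistortPoints(np.array([[px]],float),K,d)[0,0]
    Ri=V[:3,:3].T; o=-Ri@V[:3,3]; v=Ri@np.array([u[0],u[1],1]); return o,v/np.linalg.norm(v)
def atz(n,px,z,C=None):
    o,v=ray(n,px,C); return o+v*(z-o[2])/v[2]
def proj(n,P,C=None):
    K,d,V=C or cam(n)
    return cv2.projectPoints(np.array(P,float).reshape(-1,1,3),cv2.Rodrigues(V[:3,:3])[0],V[:3,3],K,d)[0].reshape(-1,2)
E
python3 - <<'E'
from h import *
for n in ['top','scene']:
    im=get_image(n); cv2.imwrite(f'pics/{n}0.png',im)
    C=cam(n)
    print(n,'campos',np.round(ray(n,[320,200])[0],3))
    for t,z in [('carousel_grip',.088),('seat',.08),('shaft_tip',.103),('catch_knob',.1),('catch_pivot',.1),('stand',0),('mixer',0),('carousel_foot',.035),('reagent',0),('beaker',0),('petri',0),('tube_rack',0),('phone',0),('slide_box',0)]:
        r=spot_point(t,n)
        print(t,[(round(a['p'],2),np.round(a['centre']).tolist(),np.round(atz(n,a['centre'],z)[:2],3).tolist()) for a in r[:3]])
s=sense();print(s)
E
```

```text
pics
top campos [ 0.46  -0.032  1.288]
carousel_grip [(0.61, [451.0, 184.0], [0.62, -0.412]), (0.59, [379.0, 212.0], [0.534, -0.184])]
seat [(0.8, [254.0, 214.0], [0.534, 0.202]), (0.56, [259.0, 217.0], [0.523, 0.186])]
shaft_tip []
catch_knob [(0.67, [261.0, 178.0], [0.641, 0.177])]
catch_pivot [(0.94, [250.0, 180.0], [0.637, 0.213])]
stand [(0.69, [198.0, 263.0], [0.374, 0.405]), (0.58, [410.0, 286.0], [0.299, -0.294])]
mixer [(0.9, [259.0, 216.0], [0.53, 0.201]), (0.24, [260.0, 180.0], [0.65, 0.198])]
carousel_foot [(0.78, [377.0, 213.0], [0.535, -0.186])]
reagent [(0.75, [201.0, 262.0], [0.38, 0.395])]
beaker [(0.89, [190.0, 176.0], [0.665, 0.436])]
petri [(0.77, [324.0, 208.0], [0.555, -0.014])]
tube_rack [(0.56, [473.0, 236.0], [0.46, -0.508])]
phone [(0.87, [326.0, 153.0], [0.74, -0.022]), (0.44, [253.0, 213.0], [0.54, 0.223])]
slide_box [(0.77, [446.0, 181.0], [0.643, -0.423])]
scene campos [ 1.444 -0.417  0.763]
carousel_grip [(0.7, [402.0, 180.0], [0.514, 0.215]), (0.68, [266.0, 215.0], [0.536, -0.188])]
seat [(0.87, [403.0, 190.0], [0.55, 0.197])]
shaft_tip [(0.62, [404.0,
[... 800 characters left out ...]
, [0.64, -0.438]), (0.27, [429.0, 188.0], [0.464, 0.352])]
{'time': 1.5, 'q': array([ 1.05050016e+00,  3.06822684e-01,  1.50638859e+00,  1.65175242e-05,
        1.32838662e+00, -7.34763934e-02]), 'qd': array([-0.00022368,  0.00048425,  0.0007445 , -0.001945  ,  0.00032024,
       -0.00010017]), 'effort': array([ 4.86600311e-04, -4.57482183e+01, -2.52331513e+01,  1.84153564e-04,
        1.13980666e-03, -2.43021697e-05]), 'tool_pos': array([0.24847088, 0.5185635 , 0.23129621]), 'eef_rot': array([-0.87408276,  1.38807501,  0.87410194]), 'wrist_force': array([-0.65317269,  1.10265711,  0.19867571]), 'wrist_torque': array([-0.02912348,  0.05138794,  0.00995458]), 'grip_width': 0.9980374797006724}
```

Run:
```python
from h import *
t=cv2.imread('pics/top0.png');s=cv2.imread('pics/scene0.png')
cv2.imwrite('pics/a.png',cv2.resize(t[130:310,150:500],None,fx=2.28,fy=2.28,interpolation=cv2.INTER_CUBIC))
cv2.imwrite('pics/b.png',cv2.resize(s[130:320,120:500],None,fx=2.1,fy=2.1,interpolation=cv2.INTER_CUBIC))
s=sense();print(np.round(R.from_rotvec(s['eef_rot']).as_matrix(),3))
print(np.array(get_calibration('wrist')['hand_eye']).round(3))
```

```text
[[-0.    -0.902  0.432]
 [ 0.     0.432  0.902]
 [-1.     0.    -0.   ]]
[[ 0.    -0.306  0.952 -0.142]
 [ 0.001 -0.952 -0.306  0.079]
 [ 1.     0.001  0.    -0.002]
 [ 0.     0.     0.     1.   ]]
```

View pics/a.png

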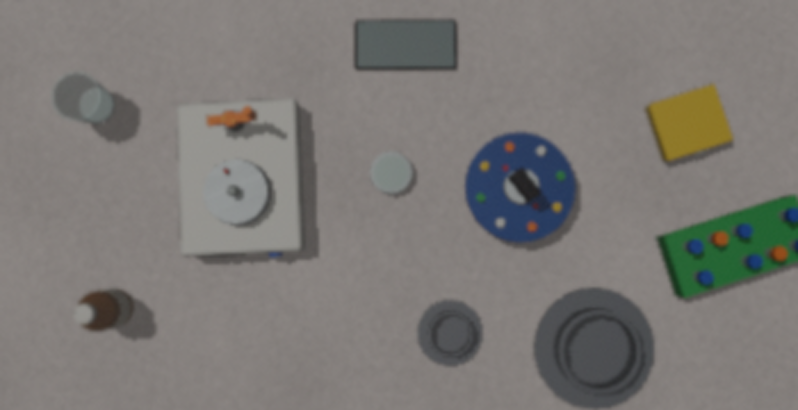

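View pics/b.png

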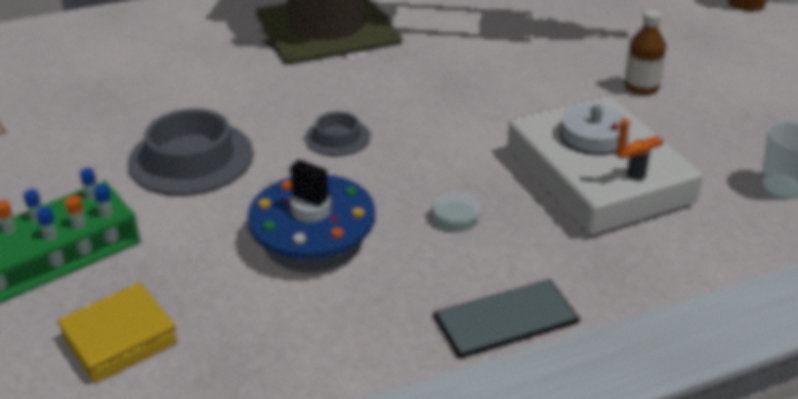

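The top picture shows the carousel at about (378,212) px, sitting on the middle-sized stand. Its red dots put the bar's bearing near 0.70 rad. The mixer's spindle is at (254,214), with the red pin at about (250,205) and the catch knob at about (259,180). The scene view agrees. Next I plan the move to a hover above the grip.

```bash
cat >> h.py <<'E'
def bearing():
    z=R.from_rotvec(sense()['eef_rot']).as_matrix()[:,2]; return np.arctan2(z[1],z[0])
def plan(p,b,g,step=.040,dr=.12):
    """rows from here to TCP p with jaw bearing b, keeping the tool down"""
    s=sense(); P=np.array(s['tool_pos']); b0=bearing(); p=np.array(p)
    Rm=R.from_rotvec(s['eef_rot']).as_matrix()
    n=int(max(1,np.ceil(np.linalg.norm(p-P)/step),np.ceil(abs(b-b0)/dr))); n=5*int(np.ceil(n/5))
    d=(p-P)/n; db=(b-b0)/n; rows=[]
    for i in range(n):
        bb=b0+i*db; z=np.array([np.cos(bb),np.sin(bb),0]); x=np.array([0,0,-1.]); y=np.cross(z,x)
        rows.append('%g %.4f %.4f %.4f %.4f 0 0'%(g,d@x,d@y,d@z,-db))
    for i in range(0,n,5): print('; '.join(rows[i:i+5]))
    print('tilt',np.round(np.arccos(np.clip(-Rm[2,0],-1,1)),4))
E
python3 - <<'E'
from h import *
plan([.535,-.187,.22],-.87,-1)
E
```

```text
-1 0.0006 -0.0282 -0.0256 0.0997 0 0; -1 0.0006 -0.0306 -0.0227 0.0997 0 0; -1 0.0006 -0.0327 -0.0195 0.0997 0 0; -1 0.0006 -0.0345 -0.0162 0.0997 0 0; -1 0.0006 -0.0359 -0.0127 0.0997 0 0
-1 0.0006 -0.0370 -0.0090 0.0997 0 0; -1 0.0006 -0.0377 -0.0053 0.0997 0 0; -1 0.0006 -0.0380 -0.0015 0.0997 0 0; -1 0.0006 -0.0380 0.0023 0.0997 0 0; -1 0.0006 -0.0376 0.0060 0.0997 0 0
-1 0.0006 -0.0368 0.0097 0.0997 0 0; -1 0.0006 -0.0357 0.0134 0.0997 0 0; -1 0.0006 -0.0341 0.0168 0.0997 0 0; -1 0.0006 -0.0323 0.0202 0.0997 0 0; -1 0.0006 -0.0301 0.0233 0.0997 0 0
-1 0.0006 -0.0277 0.0262 0.0997 0 0; -1 0.0006 -0.0249 0.0288 0.0997 0 0; -1 0.0006 -0.0219 0.0311 0.0997 0 0; -1 0.0006 -0.0187 0.0331 0.0997 0 0; -1 0.0006 -0.0153 0.0348 0.0997 0 0
tilt 0.0
```

>>> drive_tool(
  targets="-1 0 -0.028 -0.026 0.1 0 0; -1 0 -0.031 -0.023 0.1 0 0; -1 0 -0.033 -0.0195 0.1 0 0; -1 0 -0.0345 -0.016 0.1 0 0; -1 0 -0.036 -0.013 0.1 0 0",
)

```text
time: 1.92
tool_pos: [0.3201, 0.344, 0.2302]
eef_rot: [-0.477, 1.513, 0.487]
wrist_force: [0.8, -0.8, -0.5]
grip_width: 1.0
```

>>> drive_tool(
  targets="-1 0 -0.037 -0.009 0.1 0 0; -1 0 -0.038 -0.005 0.1 0 0; -1 0 -0.038 -0.0015 0.1 0 0; -1 0 -0.038 0.002 0.1 0 0; -1 0 -0.038 0.006 0.1 0 0",
)

```text
time: 2.33
tool_pos: [0.3902, 0.1576, 0.2302]
eef_rot: [-0.066, 1.564, 0.079]
wrist_force: [-0.1, 0.7, -0.3]
grip_width: 0.999
```

>>> drive_tool(
  targets="-1 0 -0.037 0.01 0.1 0 0; -1 0 -0.036 0.013 0.1 0 0; -1 0 -0.034 0.017 0.1 0 0; -1 0 -0.032 0.02 0.1 0 0; -1 0 -0.03 0.023 0.1 0 0",
)

```text
time: 2.75
tool_pos: [0.4553, -0.0313, 0.2309]
eef_rot: [0.348, 1.535, -0.331]
wrist_force: [1.5, 1.0, 0.6]
grip_width: 0.999
```

>>> drive_tool(
  targets="-1 0 -0.028 0.026 0.1 0 0; -1 0 -0.025 0.029 0.1 0 0; -1 0 -0.022 0.031 0.1 0 0; -1 0 -0.019 0.033 0.1 0 0; -1 0 -0.015 0.035 0.1 0 0",
)

```text
time: 3.17
tool_pos: [0.5149, -0.2235, 0.2311]
eef_rot: [0.761, 1.429, -0.737]
wrist_force: [0.3, 0.5, 0.1]
grip_width: 1.0
```

Run:
```python
from h import *
s=sense();print(s['time'],s['tool_pos'],bearing(),s['wrist_force'])
C=cam('wrist');im=get_image('wrist');cv2.imwrite('pics/w1.png',im)
for t,z in [('carousel_grip',.088),('carousel_foot',.035)]:
    print(t,[(round(a['p'],2),np.round(a['centre']).tolist(),np.round(atz('wrist',a['centre'],z,C)[:2],4).tolist()) for a in spot_point(t,'wrist')[:3]])
plan([.535,-.187,.22],-.87,-1)
```

```text
3.1667 [ 0.51489512 -0.22348534  0.23111786] -0.9617057413495063 [0.32162906 0.51868153 0.0711331 ]
carousel_grip [(0.59, [303.0, 147.0], [0.5376, -0.1884])]
carousel_foot [(0.58, [307.0, 139.0], [0.5399, -0.1888])]
-1 0.0021 0.0075 -0.0039 -0.0180 0 0; -1 0.0021 0.0075 -0.0038 -0.0180 0 0; -1 0.0021 0.0076 -0.0037 -0.0180 0 0; -1 0.0021 0.0077 -0.0035 -0.0180 0 0; -1 0.0021 0.0077 -0.0034 -0.0180 0 0
tilt 0.0166
```

View pics/w1.png

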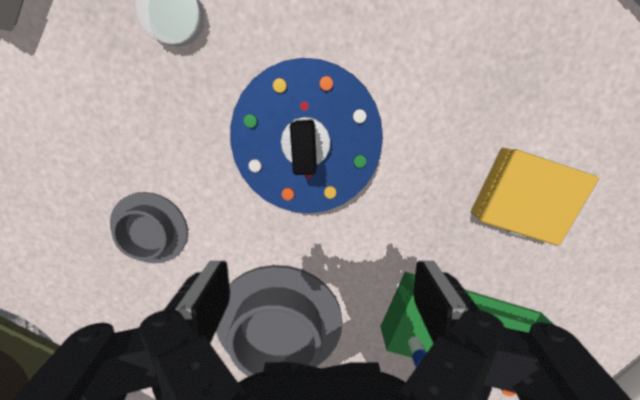

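The wrist view shows the carousel disc centred near (306,136). Its red dots are at (304,106) and (~308,178), and the bar runs nearly vertically in the image. I'll fit the disc and dots for an accurate pose.

Run:
```python
from h import *
C=cam('wrist');im=cv2.imread('pics/w1.png')
hsv=cv2.cvtColor(im,cv2.COLOR_BGR2HSV)
m=cv2.inRange(hsv,(100,120,50),(125,255,255));m[220:]=0
cs=max(cv2.findContours(m,cv2.RETR_EXTERNAL,cv2.CHAIN_APPROX_NONE)[0],key=cv2.contourArea)
h=cv2.convexHull(cs)[:,0]
P=np.array([atz('wrist',p,.047,C)[:2] for p in h]);print('disc',cv2.minEnclosingCircle(P.astype(np.float32)))
A=np.c_[2*P,np.ones(len(P))];x=np.linalg.lstsq(A,(P**2).sum(1),rcond=None)[0];print(x[:2],np.sqrt(x[2]+x[:2]@x[:2]))
r=(cv2.inRange(hsv,(0,150,60),(5,255,255))|cv2.inRange(hsv,(172,150,60),(180,255,255)));r[220:]=0
n,l,st,ce=cv2.connectedComponentsWithStats(r)
for i in range(1,n):
    if st[i,4]>5: print(st[i,4],ce[i],atz('wrist',ce[i],.047,C)[:2])
# bar mask
k=cv2.inRange(hsv,(0,0,0),(180,255,45));k[:100]=0;k[190:]=0;k[:,:280]=0;k[:,330:]=0
print(cv2.minAreaRect(np.argwhere(k)[:,::-1].astype(np.float32)))
```

```text
disc ((0.5400041341781616, -0.18976634740829468), 0.07639321684837341)
[ 0.54008312 -0.18977536] 0.07598415510680996
44 [304.  105.5] [ 0.56682173 -0.16907201]
13 [307.69230769 175.69230769] [ 0.51101768 -0.21155401]
((303.1934509277344, 147.56222534179688), (53.65349578857422, 23.25935935974121), 87.27368927001953)
```

Run:
```python
from h import *
plan([.539,-.189,.15],-.92,-1,step=.02)
```

```text
-1 0.0161 0.0079 -0.0031 -0.0080 0 0; -1 0.0161 0.0079 -0.0031 -0.0080 0 0; -1 0.0161 0.0079 -0.0030 -0.0080 0 0; -1 0.0161 0.0080 -0.0029 -0.0080 0 0; -1 0.0161 0.0080 -0.0029 -0.0080 0 0
tilt 0.0166
```

>>> drive_tool(
  targets="-1 0.016 0.008 -0.003 -0.008 0 0; -1 0.016 0.008 -0.003 -0.008 0 0; -1 0.016 0.008 -0.003 -0.008 0 0; -1 0.016 0.008 -0.003 -0.008 0 0; -1 0.016 0.008 -0.003 -0.008 0 0",
)

```text
time: 3.73
tool_pos: [0.5412, -0.1861, 0.153]
eef_rot: [0.725, 1.434, -0.701]
wrist_force: [-0.2, -0.0, 0.9]
grip_width: 0.996
```

>>> drive_tool(
  targets="-1 0 0 0 0 0 0; -1 0 0 0 0 0 0; -1 0 0 0 0 0 0; -1 0 0 0 0 0 0; -1 0 0 0 0 0 0",
)

```text
time: 4.15
tool_pos: [0.5381, -0.1802, 0.1521]
eef_rot: [0.721, 1.443, -0.695]
wrist_force: [-0.1, -0.2, 0.9]
grip_width: 1.002
```

```bash
cat >> h.py <<'E'
def tilt(): # small tool-frame turn (ry,rz) that makes tool x point down
    Rm=R.from_rotvec(sense()['eef_rot']).as_matrix(); return Rm.T@np.cross(Rm[:,0],[0,0,-1])
def carousel(z,name):
    C=cam('wrist');im=get_image('wrist');cv2.imwrite(name,im)
    hsv=cv2.cvtColor(im,cv2.COLOR_BGR2HSV)
    m=cv2.inRange(hsv,(100,120,50),(125,255,255))
    cs=max(cv2.findContours(m,cv2.RETR_EXTERNAL,cv2.CHAIN_APPROX_NONE)[0],key=cv2.contourArea)
    h=cv2.convexHull(cs)[:,0]
    P=np.array([atz('wrist',p,z,C)[:2] for p in h if 2<p[0]<637 and 2<p[1]<397])
    x=np.linalg.lstsq(np.c_[2*P,np.ones(len(P))],(P**2).sum(1),rcond=None)[0];print('disc',x[:2],np.sqrt(x[2]+x[:2]@x[:2]))
    r=(cv2.inRange(hsv,(0,150,60),(5,255,255))|cv2.inRange(hsv,(172,150,60),(180,255,255)))
    n,l,st,ce=cv2.connectedComponentsWithStats(r)
    for i in range(1,n):
        if st[i,4]>8:
            q=atz('wrist',ce[i],z,C)[:2];d=q-x[:2]
            if .02<np.hypot(*d)<.045: print(st[i,4],ce[i].round(),q,'bearing',np.arctan2(d[1],d[0]))
E
python3 - <<'E'
from h import *
s=sense();print(s['time'],s['tool_pos'],bearing(),tilt())
carousel(.047,'pics/w2.png')
for a in spot_point('carousel_grip','wrist')[:2]: print(a['p'],a['centre'],atz('wrist',a['centre'],.088))
E
```

```text
4.15 [ 0.53811523 -0.18023269  0.15209534] -0.9083394942640455 [ 0.          0.00066579 -0.0177055 ]
disc [ 0.53947217 -0.18823185] 0.07615425268656609
69 [330. 165.] [ 0.56586467 -0.16812407] bearing 0.6510576690496227
0.67 [328.9, 223.1] [ 0.53883508 -0.18767392  0.088     ]
```

Run:
```python
from h import *
plan([.539,-.188,.13],-.92,-1,step=.02)
```

```text
-1 0.0044 -0.0008 0.0013 0.0022 0 0; -1 0.0044 -0.0008 0.0013 0.0022 0 0; -1 0.0044 -0.0008 0.0013 0.0022 0 0; -1 0.0044 -0.0008 0.0013 0.0022 0 0; -1 0.0044 -0.0008 0.0013 0.0022 0 0
tilt 0.0181
```

>>> drive_tool(
  targets="-1 0.005 -0.001 0.0015 0.0025 0 -0.009; -1 0.005 -0.001 0.0015 0.0025 0 -0.009; -1 0.005 -0.001 0.001 0.0025 0 0; -1 0.005 -0.001 0.001 0.0025 0 0; -1 0 0 0 0 0 0",
)

```text
time: 4.67
tool_pos: [0.5392, -0.1891, 0.132]
eef_rot: [0.716, 1.444, -0.72]
wrist_force: [-0.6, -0.6, -0.7]
grip_width: 0.999
```

Run:
```python
from h import *
s=sense();print(s['tool_pos'],bearing(),tilt())
plan([.539,-.188,.071],-.92,-1,step=.02)
```

```text
[ 0.53923128 -0.18914262  0.13196872] -0.9212902572145772 [0.         0.00483264 0.00026732]
-1 0.0122 0.0001 -0.0002 -0.0003 0 0; -1 0.0122 0.0001 -0.0002 -0.0003 0 0; -1 0.0122 0.0001 -0.0002 -0.0003 0 0; -1 0.0122 0.0001 -0.0002 -0.0003 0 0; -1 0.0122 0.0001 -0.0002 -0.0003 0 0
tilt 0.0048
```

>>> drive_tool(
  targets="-1 0.014 0 0 0 0.005 0; -1 0.014 0 0 0 0 0; -1 0.013 0 0 0 0 0; -1 0.012 0 0 0 0 0; -1 0.006 0 0 0 0 0",
)

```text
time: 5.08
tool_pos: [0.5405, -0.1905, 0.071]
eef_rot: [0.72, 1.446, -0.719]
wrist_force: [-0.5, -1.0, 0.2]
grip_width: 1.0
```

>>> drive_tool(
  targets="-1 0 0 0 0 0 0; -1 0 0 0 0 0 0; 0.3 0 0 0 0 0 0; 0.3 0 0 0 0 0 0; 0.3 0 0 0 0 0 0",
  force=50,
)

```text
time: 5.5
tool_pos: [0.54, -0.1905, 0.0703]
eef_rot: [0.72, 1.448, -0.72]
wrist_force: [0.6, 0.4, -0.5]
grip_width: 0.61
```

Run:
```python
from h import *
s=sense();print(s['tool_pos'],bearing(),tilt(),s['wrist_force'])
```

```text
[ 0.54004352 -0.19052325  0.07026567] -0.9228203209823919 [ 0.00000000e+00 -2.00535692e-04  4.41740040e-05] [ 0.59463308  0.37001105 -0.53274227]
```

>>> drive_tool(
  targets="1 0 0 0 0 0 0; 1 0 0 0 0 0 0; 1 0 0 0 0 0 0; 1 0 0 0 0 0 0; 1 0 0 0 0 0 0",
  force=50,
)

```text
time: 5.92
tool_pos: [0.5403, -0.1904, 0.0718]
eef_rot: [0.72, 1.447, -0.719]
wrist_force: [0.3, 0.3, -0.4]
grip_width: 0.229
```

>>> drive_tool(
  targets="1 -0.003 0 0 0 0 0; 1 -0.004 0 0 0 0 0; 1 -0.004 0 0 0 0 0; 1 -0.004 0 0 0 0 0; 1 -0.004 0 0 0 0 0",
)

```text
time: 6.33
tool_pos: [0.5384, -0.1897, 0.0901]
eef_rot: [0.72, 1.452, -0.72]
wrist_force: [0.5, -0.0, -3.7]
grip_width: 0.231
```

Run:
```python
from h import *
s=sense();print(s['tool_pos'],bearing(),tilt(),s['wrist_force'],s['grip_width'])
```

```text
[ 0.53843536 -0.18974048  0.0901298 ] -0.9227049173898861 [ 0.         -0.00307789  0.00164452] [ 0.453571   -0.04290144 -3.73330364] 0.23123763748953932
```

Run:
```python
from h import *
plan([.42,.05,.25],-.71,1,step=.03)
im=cv2.imread('pics/top0.png');C=cam('top')
c=im[185:240,225:285];cv2.imwrite('pics/c.png',cv2.resize(c,None,fx=9,fy=9,interpolation=cv2.INTER_CUBIC))
for n in ['top','scene']:
    pass
K,d,V=cam('wrist')
for dd in [.1,.14,.18,.22,.26]:
    # where a point dd along tool +y, at height of seat when TCP .25 appears
    T=np.linalg.inv(np.array(get_calibration('wrist')['hand_eye']))
    q=T@np.array([.17,dd,0,1]);print(dd,(K@(q[:3]/q[2]))[:2].round())
q=T@np.array([.034,.078,0,1]);print('disc rim',(K@(q[:3]/q[2]))[:2].round())
```

```text
1 -0.0107 0.0034 -0.0175 -0.0142 0 0; 1 -0.0107 0.0036 -0.0175 -0.0142 0 0; 1 -0.0107 0.0038 -0.0174 -0.0142 0 0; 1 -0.0107 0.0041 -0.0173 -0.0142 0 0; 1 -0.0107 0.0043 -0.0173 -0.0142 0 0
1 -0.0107 0.0046 -0.0172 -0.0142 0 0; 1 -0.0107 0.0048 -0.0172 -0.0142 0 0; 1 -0.0107 0.0051 -0.0171 -0.0142 0 0; 1 -0.0107 0.0053 -0.0170 -0.0142 0 0; 1 -0.0107 0.0056 -0.0169 -0.0142 0 0
1 -0.0107 0.0058 -0.0169 -0.0142 0 0; 1 -0.0107 0.0060 -0.0168 -0.0142 0 0; 1 -0.0107 0.0063 -0.0167 -0.0142 0 0; 1 -0.0107 0.0065 -0.0166 -0.0142 0 0; 1 -0.0107 0.0067 -0.0165 -0.0142 0 0
tilt 0.0035
0.1 [321.  72.]
0.14 [321.  23.]
0.18 [321. -31.]
0.22 [321. -91.]
0.26 [ 321. -156.]
disc rim [320.  96.]
```

View pics/c.png

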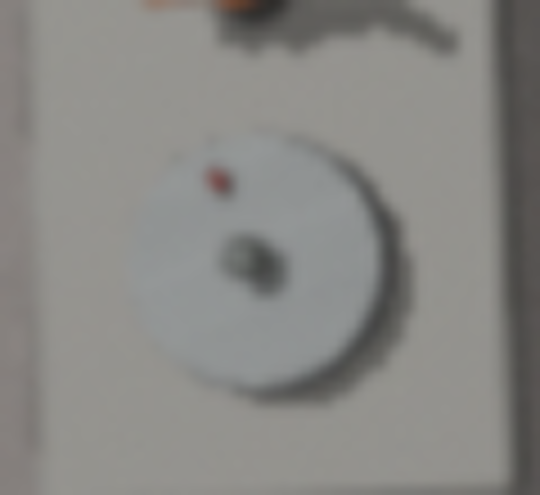

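Flange circle in the top view is at about (253.4,213.7) px, and the pin is at about (249,205), up and left of the centre. The pin bearing is near 0.45 rad. I'll lift the carousel high and look at the mixer from the wrist camera.

Run:
```python
from h import *
plan([.45,.085,.42],-.65,1,step=.031)
C=cam('top')
c=atz('top',[253.4,213.7],.08,C);p=atz('top',[248.9,204.8],.087,C);print(c,p,np.hypot(*(p-c)[:2]),np.arctan2(*(p-c)[1::-1]))
```

```text
1 -0.0220 0.0064 -0.0182 -0.0182 0 0; 1 -0.0220 0.0067 -0.0180 -0.0182 0 0; 1 -0.0220 0.0070 -0.0179 -0.0182 0 0; 1 -0.0220 0.0073 -0.0178 -0.0182 0 0; 1 -0.0220 0.0077 -0.0177 -0.0182 0 0
1 -0.0220 0.0080 -0.0175 -0.0182 0 0; 1 -0.0220 0.0083 -0.0174 -0.0182 0 0; 1 -0.0220 0.0086 -0.0172 -0.0182 0 0; 1 -0.0220 0.0089 -0.0170 -0.0182 0 0; 1 -0.0220 0.0092 -0.0169 -0.0182 0 0
1 -0.0220 0.0095 -0.0167 -0.0182 0 0; 1 -0.0220 0.0098 -0.0165 -0.0182 0 0; 1 -0.0220 0.0101 -0.0164 -0.0182 0 0; 1 -0.0220 0.0104 -0.0162 -0.0182 0 0; 1 -0.0220 0.0107 -0.0160 -0.0182 0 0
tilt 0.0035
[0.53317838 0.20425852 0.08      ] [0.5604955  0.21716122 0.087     ] 0.030211004810052428 0.44126785852527606
```

>>> drive_tool(
  targets="1 -0.022 0.006 -0.014 -0.018 0 0; 1 -0.022 0.007 -0.018 -0.018 0 0; 1 -0.022 0.007 -0.018 -0.018 0 0; 1 -0.022 0.007 -0.018 -0.018 0 0; 1 -0.022 0.008 -0.018 -0.018 0 0",
)

```text
time: 6.75
tool_pos: [0.5095, -0.1017, 0.2014]
eef_rot: [0.651, 1.481, -0.654]
wrist_force: [0.6, -0.7, -4.0]
grip_width: 0.227
```

>>> drive_tool(
  targets="1 -0.022 0.008 -0.018 -0.018 0 0; 1 -0.022 0.008 -0.017 -0.018 0 0; 1 -0.022 0.009 -0.017 -0.018 0 0; 1 -0.022 0.009 -0.017 -0.018 0 0; 1 -0.022 0.009 -0.017 -0.018 0 0",
)

```text
time: 7.17
tool_pos: [0.477, -0.0057, 0.3193]
eef_rot: [0.58, 1.501, -0.581]
wrist_force: [-0.1, 0.5, -3.1]
grip_width: 0.227
```

>>> drive_tool(
  targets="1 -0.022 0.01 -0.017 -0.018 0 0; 1 -0.022 0.01 -0.017 -0.018 0 0; 1 -0.022 0.01 -0.016 -0.018 0 0; 1 -0.022 0.01 -0.012 -0.018 0 0; 1 -0.01 0.005 -0.008 -0.01 0 0",
)

```text
time: 7.58
tool_pos: [0.4488, 0.0793, 0.4276]
eef_rot: [0.514, 1.513, -0.509]
wrist_force: [1.1, 0.7, -3.6]
grip_width: 0.231
```

>>> drive_tool(
  targets="1 0 0 0 0 0 0; 1 0 0 0 0 0 0; 1 0 0 0 0 0 0; 1 0 0 0 0 0 0; 1 0 0 0 0 0 0",
)

```text
time: 8.0
tool_pos: [0.4472, 0.0796, 0.4294]
eef_rot: [0.513, 1.509, -0.506]
wrist_force: [1.3, 0.4, -4.2]
grip_width: 0.229
```

Run:
```python
from h import *
s=sense();print(s['time'],s['tool_pos'],bearing(),tilt(),s['wrist_force'],s['grip_width'])
C=cam('wrist');im=get_image('wrist');cv2.imwrite('pics/w3.png',im)
for t,z in [('seat',.08),('shaft_tip',.103)]:
  for a in spot_point(t,'wrist')[:2]: print(t,a['p'],a['centre'],atz('wrist',a['centre'],z,C))
```

```text
8.0 [0.44719265 0.07955347 0.42942057] -0.6508399371007384 [ 0.         -0.00032683 -0.00438147] [ 1.29434722  0.4213533  -4.16051568] 0.22917176417625143
seat 0.92 [315.7, 43.6] [0.5326916  0.20476583 0.08      ]
shaft_tip 0.75 [316.2, 43.4] [0.53152599 0.20152475 0.103     ]
```

View pics/w3.png

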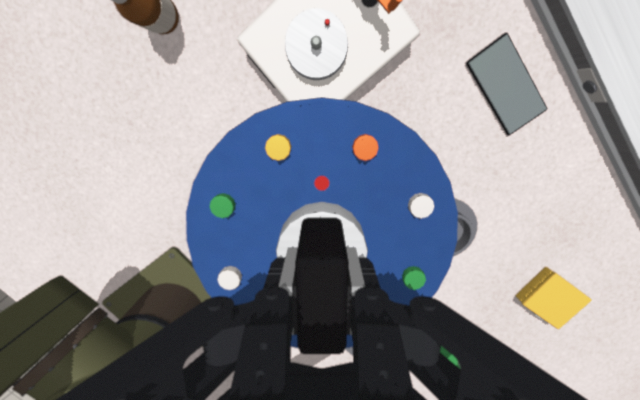

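The wrist view shows the flange at about (316,44), the shaft at (316,43) and the pin at (327,22). The held carousel is symmetric about column 321, and its red dot at (321,184) lies along tool y. I'll fit the flange, pin and held disc.

Run:
```python
from h import *
C=cam('wrist');im=cv2.imread('pics/w3.png');hsv=cv2.cvtColor(im,cv2.COLOR_BGR2HSV)
def fit(P):
    x=np.linalg.lstsq(np.c_[2*P,np.ones(len(P))],(P**2).sum(1),rcond=None)[0];return x[:2],np.sqrt(x[2]+x[:2]@x[:2])
# held disc
s=sense();Rm=R.from_rotvec(s['eef_rot']).as_matrix();T=np.array(s['tool_pos'])
m=cv2.inRange(hsv,(100,120,50),(125,255,255))
cs=max(cv2.findContours(m,cv2.RETR_EXTERNAL,cv2.CHAIN_APPROX_NONE)[0],key=cv2.contourArea)
h=[p for p in cv2.convexHull(cs)[:,0] if p[1]<235]
for zz in (.020,.022,.024):
    P=np.array([(Rm.T@(atz('wrist',p,T[2]-zz,C)-T))[1:] for p in h]);print('disc in tool y,z',fit(P))
m2=cv2.inRange(hsv,(0,150,80),(6,255,255))|cv2.inRange(hsv,(170,150,80),(180,255,255))
n,l,st,ce=cv2.connectedComponentsWithStats(m2)
for i in range(1,n):
    if st[i,4]>3: print(st[i,4],ce[i].round(1),(Rm.T@(atz('wrist',ce[i],T[2]-.022,C)-T))[1:] if ce[i][1]>100 else atz('wrist',ce[i],.088,C))
# flange: bluish grey vs warm housing
c=im[0:90,270:370].astype(int);k=((c[...,0]-c[...,2])>-1).astype(np.uint8)*255
k=cv2.morphologyEx(k,cv2.MORPH_OPEN,np.ones((3,3)))
n,l,st,ce=cv2.connectedComponentsWithStats(k);i=l[60,45];print(st[i])
mm=(l==i).astype(np.uint8);cc=max(cv2.findContours(mm,cv2.RETR_EXTERNAL,cv2.CHAIN_APPROX_NONE)[0],key=cv2.contourArea)
H=cv2.convexHull(cc)[:,0]+[270,0];P=np.array([atz('wrist',p,.08,C)[:2] for p in H]);print('flange',fit(P))
b=np.hstack([cv2.resize(im[0:90,270:370],None,fx=4,fy=4),cv2.cvtColor(cv2.resize(mm*255,None,fx=4,fy=4),cv2.COLOR_GRAY2BGR)])
cv2.imwrite('pics/d.png',b)
```

```text
disc in tool y,z (array([0.00290213, 0.00021967]), np.float64(0.07407596606105019))
disc in tool y,z (array([0.00199612, 0.00022168]), np.float64(0.07498645701954204))
disc in tool y,z (array([0.00109011, 0.00022368]), np.float64(0.07589694797803388))
13 [327.   21.7] [0.56049844 0.21580531 0.088     ]
155 [321.4 182.7] [0.03440852 0.00015229]
[  16    9   61   70 3285]
flange (array([0.53223874, 0.20352402]), np.float64(0.04384442013417876))
```

View pics/d.png

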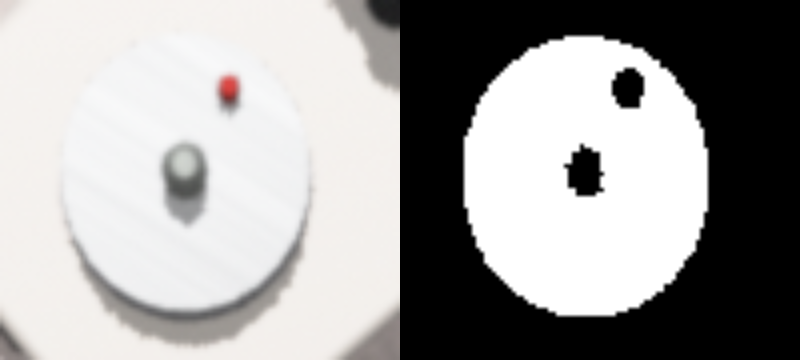

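Run:
```python
from h import *
plan([.5316,.2033,.20],-1.151,1,step=.03)
```

```text
1 0.0229 0.0149 -0.0008 0.0500 0 0; 1 0.0229 0.0149 -0.0015 0.0500 0 0; 1 0.0229 0.0148 -0.0023 0.0500 0 0; 1 0.0229 0.0147 -0.0030 0.0500 0 0; 1 0.0229 0.0145 -0.0037 0.0500 0 0
1 0.0229 0.0143 -0.0045 0.0500 0 0; 1 0.0229 0.0140 -0.0052 0.0500 0 0; 1 0.0229 0.0138 -0.0059 0.0500 0 0; 1 0.0229 0.0134 -0.0065 0.0500 0 0; 1 0.0229 0.0131 -0.0072 0.0500 0 0
tilt 0.0045
```

>>> drive_tool(
  targets="1 0.015 0.015 -0.001 0.05 0 -0.004; 1 0.023 0.015 -0.0015 0.05 0 0; 1 0.023 0.015 -0.0025 0.05 0 0; 1 0.023 0.015 -0.003 0.05 0 0; 1 0.023 0.0145 -0.004 0.05 0 0",
)

```text
time: 8.57
tool_pos: [0.4948, 0.1405, 0.3241]
eef_rot: [0.72, 1.438, -0.712]
wrist_force: [0.5, 0.0, -3.5]
grip_width: 0.229
```

>>> drive_tool(
  targets="1 0.023 0.0145 -0.0045 0.05 0 0; 1 0.023 0.014 -0.005 0.05 0 0; 1 0.023 0.014 -0.006 0.05 0 0; 1 0.02 0.012 -0.0055 0.05 0 0; 1 0.012 0.006 -0.004 0.03 0 0",
)

```text
time: 8.98
tool_pos: [0.5356, 0.1956, 0.2134]
eef_rot: [0.906, 1.369, -0.903]
wrist_force: [0.3, 0.1, -2.9]
grip_width: 0.226
```

>>> drive_tool(
  targets="1 0 0 0 0 0 0; 1 0 0 0 0 0 0; 1 0 0 0 0 0 0; 1 0 0 0 0 0 0; 1 0 0 0 0 0 0",
)

```text
time: 9.4
tool_pos: [0.5348, 0.1945, 0.2094]
eef_rot: [0.9, 1.375, -0.908]
wrist_force: [-0.6, 0.0, -3.7]
grip_width: 0.228
```

Run:
```python
from h import *
s=sense();print(s['time'],s['tool_pos'],bearing(),tilt(),s['wrist_force'])
plan([.5316,.2033,.155],-1.151,1,step=.03)
```

```text
9.4 [0.53476164 0.19453769 0.20941038] -1.1632026845067034 [0.         0.00266268 0.00460341] [-0.59100014  0.01207472 -3.72189528]
1 0.0109 0.0001 -0.0019 -0.0024 0 0; 1 0.0109 0.0001 -0.0019 -0.0024 0 0; 1 0.0109 0.0001 -0.0019 -0.0024 0 0; 1 0.0109 0.0001 -0.0019 -0.0024 0 0; 1 0.0109 0.0001 -0.0019 -0.0024 0 0
tilt 0.0053
```

>>> drive_tool(
  targets="1 0.012 0 -0.003 -0.004 0.0025 0.004; 1 0.012 0 -0.003 -0.004 0 0; 1 0.012 0 -0.002 -0.003 0 0; 1 0.01 0 -0.001 0 0 0; 1 0.005 0 -0.0005 0 0 0",
)

```text
time: 9.82
tool_pos: [0.5358, 0.2024, 0.1658]
eef_rot: [0.905, 1.366, -0.884]
wrist_force: [0.4, -0.3, -3.1]
grip_width: 0.227
```

>>> drive_tool(
  targets="1 0 0 0 0 0 0; 1 0 0 0 0 0 0; 1 0 0 0 0 0 0; 1 0 0 0 0 0 0; 1 0 0 0 0 0 0",
)

```text
time: 10.23
tool_pos: [0.5366, 0.2019, 0.1676]
eef_rot: [0.906, 1.364, -0.883]
wrist_force: [-0.4, 0.2, -3.1]
grip_width: 0.228
```

Run:
```python
from h import *
s=sense();print(s['time'],s['tool_pos'],bearing(),tilt(),s['wrist_force'])
plan([.5316,.2033,.155],-1.151,1,step=.03)
```

```text
10.2333 [0.53663528 0.20194204 0.16760717] -1.1536551343706356 [ 0.          0.00393013 -0.01946149] [-0.39078467  0.15322816 -3.05422168]
1 0.0025 -0.0008 -0.0007 -0.0005 0 0; 1 0.0025 -0.0008 -0.0007 -0.0005 0 0; 1 0.0025 -0.0008 -0.0007 -0.0005 0 0; 1 0.0025 -0.0008 -0.0007 -0.0005 0 0; 1 0.0025 -0.0008 -0.0007 -0.0005 0 0
tilt 0.0199
```

>>> drive_tool(
  targets="1 0.003 -0.002 -0.002 0 0.004 -0.01; 1 0.003 -0.001 -0.001 0 0 -0.01; 1 0.003 -0.001 -0.0005 0 0 0; 1 0.003 0 0 0 0 0; 1 0 0 0 0 0 0",
)

```text
time: 10.65
tool_pos: [0.5322, 0.204, 0.1556]
eef_rot: [0.897, 1.378, -0.897]
wrist_force: [0.6, -0.8, -3.7]
grip_width: 0.229
```

Run:
```python
from h import *
s=sense();print(s['time'],s['tool_pos'],bearing(),tilt(),s['wrist_force'])
plan([.5316,.2033,.147],-1.151,1,step=.03)
```

```text
10.65 [0.53218347 0.2040073  0.15556552] -1.1536184788801926 [ 0.00000000e+00 -1.55488561e-04  6.99805948e-05] [ 0.60077538 -0.79228659 -3.72052846]
1 0.0017 -0.0002 0.0001 -0.0005 0 0; 1 0.0017 -0.0002 0.0001 -0.0005 0 0; 1 0.0017 -0.0002 0.0001 -0.0005 0 0; 1 0.0017 -0.0002 0.0001 -0.0005 0 0; 1 0.0017 -0.0002 0.0001 -0.0005 0 0
tilt 0.0002
```

>>> drive_tool(
  targets="1 0.0025 -0.0005 0 0 0 0; 1 0.0025 -0.0005 0 0 0 0; 1 0.0025 0 0 0 0 0; 1 0.002 0 0 0 0 0; 1 0.002 0 0 0 0 0",
)

```text
time: 11.07
tool_pos: [0.531, 0.2036, 0.1426]
eef_rot: [0.896, 1.379, -0.897]
wrist_force: [-0.3, 0.3, -3.7]
grip_width: 0.227
```

```bash
cat > st.py <<'E'
from h import *
s=sense();print(round(s['time'],2),s['tool_pos'].round(4),'b',bearing().round(4),'tilt',tilt()[1:].round(4),'F',s['wrist_force'].round(1),'M',s['wrist_torque'].round(2))
c=np.array([.5325,.2037]);y=np.array([-np.sin(bearing()),np.cos(bearing())]);t=c-.001*y
d=np.r_[t-s['tool_pos'][:2]];z=np.array([np.cos(bearing()),np.sin(bearing())]);print('err y %.4f z %.4f'%(d@y,d@z))
E
python3 st.py
```

```text
11.07 [0.531  0.2036 0.1426] b -1.1534 tilt [-0.0002  0.0006] F [-0.3  0.3 -3.7] M [0.02 0.02 0.01]
err y 0.0004 z 0.0005
```

>>> drive_tool(
  targets="1 0.0015 0.0003 0.0003 0 0 0; 1 0.0015 0 0 0 0 0; 1 0.0015 0 0 0 0 0; 1 0.0015 0 0 0 0 0; 1 0.001 0 0 0 0 0",
)

```text
time: 11.48
tool_pos: [0.5316, 0.2035, 0.1347]
eef_rot: [0.897, 1.379, -0.897]
wrist_force: [-0.5, 0.2, -2.3]
grip_width: 0.229
```

```bash
python3 st.py
```

```text
11.48 [0.5316 0.2035 0.1347] b -1.1536 tilt [-0.0003  0.0003] F [-0.5  0.2 -2.3] M [ 0.09 -0.03 -0.02]
err y -0.0001 z 0.0002
```

>>> drive_tool(
  targets="1 0.001 0 0 0 0 0; 1 0.001 0 0 0 0 0; 1 0.001 0 0 0 0 0; 1 0.001 0 0 0 0 0; 1 0.001 0 0 0 0 0",
)

```text
time: 11.9
tool_pos: [0.5324, 0.2044, 0.13]
eef_rot: [0.899, 1.378, -0.895]
wrist_force: [0.7, 0.4, -3.1]
grip_width: 0.228
```

```bash
python3 st.py
```

```text
11.9 [0.5324 0.2044 0.13  ] b -1.1537 tilt [-0.001  -0.0022] F [ 0.7  0.4 -3.1] M [ 0.11 -0.03 -0.04]
err y -0.0012 z 0.0006
```

>>> drive_tool(
  targets="1 0.001 0 0 0 0 0; 1 0.001 0 0 0 0 0; 1 0.001 0 0 0 0 0; 1 0.001 0 0 0 0 0; 1 0.001 0 0 0 0 0",
)

```text
time: 12.32
tool_pos: [0.5324, 0.2044, 0.1243]
eef_rot: [0.899, 1.378, -0.895]
wrist_force: [0.2, 0.8, -3.1]
grip_width: 0.225
```

```bash
python3 st.py
```

```text
12.32 [0.5324 0.2044 0.1243] b -1.1537 tilt [-0.0011 -0.0021] F [ 0.2  0.8 -3.1] M [ 0.16  0.   -0.01]
err y -0.0012 z 0.0007
```

>>> drive_tool(
  targets="1 0.001 0 0 0 0 0; 1 0.001 0 0 0 0 0; 1 0.001 0 0 0 0 0; 1 0.001 0 0 0 0 0; 1 0 0 0 0 0 0",
)

```text
time: 12.73
tool_pos: [0.5325, 0.2044, 0.1197]
eef_rot: [0.899, 1.378, -0.895]
wrist_force: [0.1, 1.1, -3.8]
grip_width: 0.232
```

```bash
python3 st.py
```

```text
12.73 [0.5325 0.2044 0.1197] b -1.1537 tilt [-0.0011 -0.002 ] F [ 0.1  1.1 -3.8] M [ 0.1  -0.01  0.01]
err y -0.0013 z 0.0007
```

>>> drive_tool(
  targets="1 0.001 0 0 0 0 0; 1 0.001 0 0 0 0 0; 1 0.001 0 0 0 0 0; 1 0.0005 0 0 0 0 0; 1 0 0 0 0 0 0",
)

```text
time: 13.15
tool_pos: [0.5326, 0.2045, 0.1169]
eef_rot: [0.899, 1.378, -0.894]
wrist_force: [0.2, 0.2, -2.2]
grip_width: 0.229
```

```bash
python3 st.py
```

```text
13.15 [0.5326 0.2045 0.1169] b -1.1536 tilt [-0.0009 -0.0025] F [ 0.2  0.2 -2.2] M [ 0.09 -0.04  0.04]
err y -0.0014 z 0.0007
```

Some weight is now transferring to the mixer, so I press lightly to make sure it's seated.

>>> drive_tool(
  targets="1 0.001 0 0 0 0 0; 1 0.001 0 0 0 0 0; 1 0.001 0 0 0 0 0; 1 0.001 0 0 0 0 0; 1 0.001 0 0 0 0 0",
)

```text
time: 13.57
tool_pos: [0.5327, 0.2046, 0.1167]
eef_rot: [0.9, 1.376, -0.892]
wrist_force: [-2.1, 0.0, 5.4]
grip_width: 0.228
```

```bash
python3 st.py
```

```text
13.57 [0.5327 0.2046 0.1167] b -1.1534 tilt [-0.0003 -0.0051] F [-2.1  0.   5.4] M [-0.14  0.57 -0.05]
err y -0.0015 z 0.0007
```

It is seated: about 9 N at a hard stop with TCP z = 0.1167, against 0.116 predicted for home and 0.125 if it were riding on the pin. I'll let the force relax, open, and rise.

>>> drive_tool(
  targets="1 -0.0003 0 0 0 0 0; 1 0 0 0 0 0 0; 1 0 0 0 0 0 0; 0.3 0 0 0 0 0 0; -0.2 0 0 0 0 0 0",
)

```text
time: 13.98
tool_pos: [0.5332, 0.2044, 0.117]
eef_rot: [0.9, 1.374, -0.892]
wrist_force: [-0.0, -0.6, -0.4]
grip_width: 0.478
```

>>> drive_tool(
  targets="-1 0 0 0 0 0 0; -1 0 0 0 0 0 0; -1 0 0 0 0 0 0; -1 0 0 0 0 0 0; -1 0 0 0 0 0 0",
)

```text
time: 14.4
tool_pos: [0.5346, 0.2044, 0.1177]
eef_rot: [0.901, 1.372, -0.89]
wrist_force: [0.0, 0.3, 0.1]
grip_width: 0.999
```

```bash
python3 st.py; python3 -c "
from h import *
plan([.533,.204,.27],-1.15,-1,step=.04)"
```

```text
14.4 [0.5346 0.2044 0.1177] b -1.1534 tilt [ 0.0011 -0.0087] F [0.  0.3 0.1] M [-0.05 -0.01 -0.01]
err y -0.0032 z -0.0002
-1 -0.0305 -0.0003 -0.0001 -0.0007 0 0; -1 -0.0305 -0.0003 -0.0001 -0.0007 0 0; -1 -0.0305 -0.0003 -0.0001 -0.0007 0 0; -1 -0.0305 -0.0003 -0.0001 -0.0007 0 0; -1 -0.0305 -0.0003 -0.0001 -0.0007 0 0
tilt 0.0087
```

>>> drive_tool(
  targets="-1 -0.025 0 0 0 0 0; -1 -0.04 0 0 0 0 0; -1 -0.041 0 0 0 0 -0.008; -1 -0.041 -0.015 0 0 0 0; -1 -0.03 -0.015 0 0 0 0",
)

```text
time: 14.82
tool_pos: [0.5036, 0.1913, 0.2898]
eef_rot: [0.885, 1.391, -0.911]
wrist_force: [0.8, -0.8, 0.3]
grip_width: 1.001
```

>>> drive_tool(
  targets="-1 0 0 0 0 0 0; -1 0 0 0 0 0 0; -1 0 0 0 0 0 0; -1 0 0 0 0 0 0; -1 0 0 0 0 0 0",
)

```text
time: 15.23
tool_pos: [0.505, 0.1916, 0.2977]
eef_rot: [0.893, 1.381, -0.901]
wrist_force: [-0.2, 0.3, -0.3]
grip_width: 1.0
```

```bash
python3 st.py
python3 - <<'E'
from h import *
C=cam('wrist');carousel(.092,'pics/w4.png')
for t,z in [('carousel_grip',.133),('catch_knob',.13),('catch_pivot',.13)]:
  for a in spot_point(t,'wrist')[:2]: print(t,a['p'],a['centre'],atz('wrist',a['centre'],z,C))
get_image('scene')
for a in spot_point('catch_knob','scene')[:2]: print('scene',a['p'],a['centre'],[atz('scene',a['centre'],z).round(4) for z in (.11,.13)])
E
```

```text
15.23 [0.505  0.1916 0.2977] b -1.1534 tilt [0.0006 0.0058] F [-0.2  0.3 -0.3] M [0.03 0.02 0.01]
err y 0.0290 z 0.0001
disc [0.53296688 0.20332362] 0.0764339717991494
39 [321. 110.] [0.56428066 0.2174223 ] bearing 0.4230526433906548
carousel_grip 0.8 [320.8, 146.4] [0.53529635 0.20443514 0.133     ]
carousel_grip 0.26 [561.0, 238.1] [ 0.54964784 -0.06326121  0.133     ]
catch_knob 0.57 [392.0, 52.8] [0.63547568 0.18014553 0.13      ]
catch_pivot 0.91 [358.6, 45.7] [0.62863543 0.20957893 0.13      ]
catch_pivot 0.58 [393.0, 55.2] [0.63412422 0.1784289  0.13      ]
scene 0.53 [418.4, 193.4] [array([0.6189, 0.1984, 0.11  ]), array([0.6442, 0.1795, 0.13  ])]
```

View pics/w4.png

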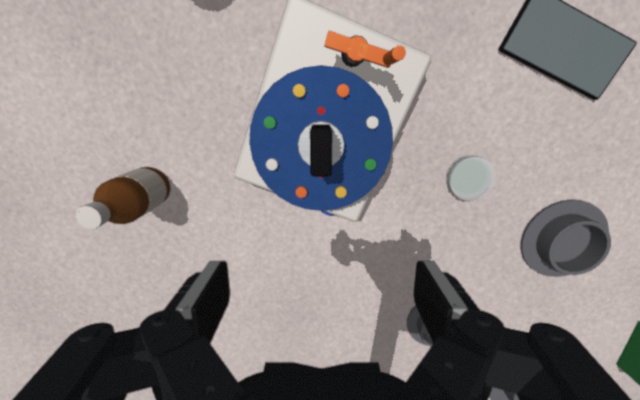

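The wrist view shows the carousel home, with its centre fitted at (0.533, 0.2033) and red dot bearing 0.423. The catch pivot is at about (358,46) and the knob at about (396,54). I'll move above the knob with the jaws along its tangent.

```bash
python3 -c "
from h import *
plan([.636,.179,.21],.21,-1,step=.03,dr=.1)"
```

```text
-1 0.0059 0.0076 0.0043 -0.0909 0 0; -1 0.0059 0.0072 0.0050 -0.0909 0 0; -1 0.0059 0.0067 0.0056 -0.0909 0 0; -1 0.0059 0.0062 0.0062 -0.0909 0 0; -1 0.0059 0.0056 0.0067 -0.0909 0 0
-1 0.0059 0.0050 0.0072 -0.0909 0 0; -1 0.0059 0.0043 0.0076 -0.0909 0 0; -1 0.0059 0.0036 0.0080 -0.0909 0 0; -1 0.0059 0.0028 0.0083 -0.0909 0 0; -1 0.0059 0.0021 0.0085 -0.0909 0 0
-1 0.0059 0.0013 0.0087 -0.0909 0 0; -1 0.0059 0.0005 0.0087 -0.0909 0 0; -1 0.0059 -0.0003 0.0088 -0.0909 0 0; -1 0.0059 -0.0011 0.0087 -0.0909 0 0; -1 0.0059 -0.0019 0.0086 -0.0909 0 0
tilt 0.0056
```

>>> drive_tool(
  targets="-1 0.006 0.0076 0.0043 -0.091 0 0.006; -1 0.006 0.0072 0.005 -0.091 0 0; -1 0.006 0.0067 0.0056 -0.091 0 0; -1 0.006 0.0062 0.0062 -0.091 0 0; -1 0.006 0.0056 0.0067 -0.091 0 0",
)

```text
time: 15.95
tool_pos: [0.5495, 0.1882, 0.2674]
eef_rot: [0.531, 1.504, -0.53]
wrist_force: [-0.1, -0.4, 0.4]
grip_width: 0.999
```

>>> drive_tool(
  targets="-1 0.006 0.005 0.0072 -0.091 0 0; -1 0.006 0.0043 0.0076 -0.091 0 0; -1 0.006 0.0036 0.008 -0.091 0 0; -1 0.006 0.0028 0.0083 -0.091 0 0; -1 0.006 0.002 0.0085 -0.091 0 0",
)

```text
time: 16.37
tool_pos: [0.5953, 0.1852, 0.234]
eef_rot: [0.156, 1.567, -0.157]
wrist_force: [0.2, 0.1, -0.0]
grip_width: 1.0
```

>>> drive_tool(
  targets="-1 0.006 0.0013 0.0087 -0.091 0 0; -1 0.006 0.0005 0.0087 -0.091 0 0; -1 0.006 0 0.0088 -0.091 0 0; -1 0.006 -0.001 0.0087 -0.091 0 0; -1 0.002 -0.001 0.004 -0.04 0 0",
)

```text
time: 16.78
tool_pos: [0.6368, 0.1834, 0.203]
eef_rot: [-0.179, 1.569, 0.178]
wrist_force: [-0.5, 0.1, -0.3]
grip_width: 0.999
```

>>> drive_tool(
  targets="-1 0 0 0 0 0 0; -1 0 0 0 0 0 0; -1 0 0 0 0 0 0; -1 0 0 0 0 0 0; -1 0 0 0 0 0 0",
)

```text
time: 17.2
tool_pos: [0.6366, 0.1832, 0.2006]
eef_rot: [-0.177, 1.573, 0.176]
wrist_force: [-1.2, -0.4, 0.4]
grip_width: 1.001
```

```bash
python3 st.py
python3 - <<'E'
from h import *
C=cam('wrist');im=get_image('wrist');cv2.imwrite('pics/w5.png',im)
for t,z in [('catch_knob',.127),('catch_pivot',.127)]:
  for a in spot_point(t,'wrist')[:2]: print(t,a['p'],a['centre'],atz('wrist',a['centre'],z,C))
plan([.636,.179,.165],.21,-1,step=.03,dr=.1)
E
```

```text
17.2 [0.6366 0.1832 0.2006] b 0.2244 tilt [-0.0099 -0.0001] F [-1.2 -0.4  0.4] M [ 0.03 -0.01 -0.  ]
err y 0.0422 z -0.0970
catch_knob 0.88 [318.2, 215.8] [0.63322627 0.179427   0.127     ]
catch_pivot 0.88 [324.7, 177.0] [0.63130717 0.20836362 0.127     ]
catch_pivot 0.44 [176.9, 151.4] [0.52980653 0.20307165 0.127     ]
-1 0.0072 -0.0008 -0.0003 0.0030 0 0; -1 0.0072 -0.0008 -0.0003 0.0030 0 0; -1 0.0072 -0.0008 -0.0003 0.0030 0 0; -1 0.0072 -0.0008 -0.0003 0.0030 0 0; -1 0.0072 -0.0008 -0.0003 0.0030 0 0
tilt 0.0094
```

View pics/w5.png

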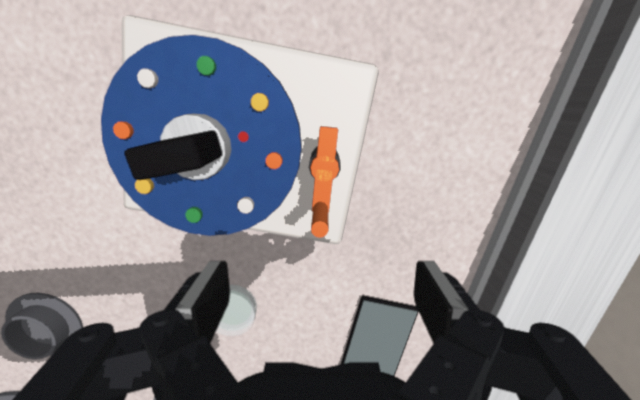

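The knob stands between the fingers' centre line at (318,216), and the pivot is at (325,170). I'll centre on the knob, go down, and close lightly.

>>> drive_tool(
  targets="-1 0.005 -0.002 -0.002 0 -0.01 0; -1 0.01 -0.001 -0.001 0 0 0; -1 0.014 0 0 0 0 0; -1 0.014 0 0 0 0 0; -1 0.005 0 0 0 0 0",
)

```text
time: 17.77
tool_pos: [0.636, 0.1801, 0.1541]
eef_rot: [-0.175, 1.556, 0.177]
wrist_force: [-0.7, -0.1, -0.3]
grip_width: 1.005
```

```bash
python3 st.py; python3 -c "
from h import *
plan([.6337,.1794,.12],.21,-1,step=.03,dr=.1)"
```

```text
17.77 [0.636  0.1801 0.1541] b 0.2244 tilt [ 0.0082 -0.0002] F [-0.7 -0.1 -0.3] M [-0.02 -0.01 -0.01]
err y 0.0450 z -0.0957
-1 0.0068 -0.0000 -0.0005 0.0029 0 0; -1 0.0068 -0.0000 -0.0005 0.0029 0 0; -1 0.0068 -0.0000 -0.0005 0.0029 0 0; -1 0.0068 -0.0000 -0.0005 0.0029 0 0; -1 0.0068 -0.0000 -0.0005 0.0029 0 0
tilt 0.0082
```

>>> drive_tool(
  targets="-1 0.007 0 -0.001 0 0.005 0; -1 0.007 0 -0.001 0 0 0; -1 0.007 0 -0.0005 0 0 0; -1 0.007 0 0 0 0 0; -1 0.003 0 0 0 0 0",
)

```text
time: 18.18
tool_pos: [0.6332, 0.1796, 0.1198]
eef_rot: [-0.176, 1.562, 0.176]
wrist_force: [0.2, 0.9, -0.5]
grip_width: 0.997
```

>>> drive_tool(
  targets="0.5 0 0 0 0 0 0; 0.5 0 0 0 0 0 0; 1 0 0 0 0 0 0; 1 0 0 0 0 0 0; 1 0 0 0 0 0 0",
  force=20,
)

```text
time: 18.6
tool_pos: [0.6335, 0.1797, 0.1196]
eef_rot: [-0.176, 1.562, 0.176]
wrist_force: [-0.4, -1.3, 0.2]
grip_width: 0.306
```

>>> drive_tool(
  targets="1 0 0 0 0 0 0; 1 0 0 0 0 0 0; 1 0 0 0 0 0 0; 1 0 0 0 0 0 0; 1 0 0 0 0 0 0",
)

```text
time: 19.02
tool_pos: [0.6342, 0.1798, 0.1201]
eef_rot: [-0.175, 1.56, 0.176]
wrist_force: [0.1, 0.1, -1.6]
grip_width: 0.129
```

```bash
python3 st.py
cat > arc.py <<'E'
from h import *
# turn about pivot: rotating tool by dth per row about pivot c; chord in tool axes
c=np.array([.6308,.2085]);s=sense();r=s['tool_pos'][:2]-c;print('r',np.hypot(*r),'knob angle',np.arctan2(r[0],-r[1])-.045)
E
python3 arc.py
```

```text
19.02 [0.6342 0.1798 0.1201] b 0.2242 tilt [ 0.0034 -0.0002] F [ 0.1  0.1 -1.6] M [-0.03 -0.    0.03]
err y 0.0449 z -0.0938
r 0.02889627966118954 knob angle 0.07131391049863867
```

>>> drive_tool(
  targets="1 0 0 0.0032 -0.08 0.003 0; 1 0 0 0.0032 -0.09 0 0; 1 0 0 0.0032 -0.1 0 0; 1 0 0 0.0032 -0.1 0 0; 1 0 0 0.0032 -0.1 0 0",
)

```text
time: 19.43
tool_pos: [0.6479, 0.1843, 0.1201]
eef_rot: [-0.559, 1.501, 0.556]
wrist_force: [0.1, 0.3, -2.0]
grip_width: 0.13
```

```bash
python3 st.py;python3 arc.py
```

```text
19.43 [0.6479 0.1843 0.1201] b 0.7123 tilt [-0.003   0.0009] F [ 0.1  0.3 -2. ] M [ 0.02 -0.08 -0.1 ]
err y 0.0891 z -0.0746
r 0.029649709698280846 knob angle 0.569548884892965
```

Smooth, with low forces. I'll continue the arc.

>>> drive_tool(
  targets="1 0 0 0.0032 -0.1 0 0; 1 0 0 0.0032 -0.1 0 0; 1 0 0 0.0032 -0.1 0 0; 1 0 0 0.0032 -0.1 0 0; 1 0 0 0.0032 -0.1 0 0",
)

```text
time: 19.85
tool_pos: [0.6589, 0.1959, 0.1201]
eef_rot: [-0.962, 1.352, 0.957]
wrist_force: [0.2, 0.3, -1.8]
grip_width: 0.125
```

```bash
python3 st.py;python3 arc.py
```

```text
19.85 [0.6589 0.1959 0.1201] b 1.2363 tilt [-0.0038  0.0008] F [ 0.2  0.3 -1.8] M [ 0.03 -0.08 -0.06]
err y 0.1210 z -0.0342
r 0.030797309812486868 knob angle 1.1058189927821847
```

>>> drive_tool(
  targets="1 0 0 0.0032 -0.1 0 0; 1 0 0 0.0032 -0.1 0 0; 1 0 0 0.0032 -0.08 0 0; 1 0 0 0.0032 -0.06 0 0; 1 0 0 0.002 0 0 0",
)

```text
time: 20.27
tool_pos: [0.6625, 0.2079, 0.1201]
eef_rot: [-1.236, 1.203, 1.224]
wrist_force: [0.5, -6.0, 0.1]
grip_width: 0.134
```

```bash
python3 st.py;python3 arc.py
```

```text
20.27 [0.6625 0.2079 0.1201] b 1.5972 tilt [-0.009   0.0005] F [ 0.5 -6.   0.1] M [-0.89 -0.02  0.1 ]
err y 0.1290 z -0.0008
r 0.03168099181205552 knob angle 1.5080200539466784
```

>>> drive_tool(
  targets="1 0 0 0.002 0 0 0; 1 0 0 0.002 0 0 0; 1 0 0 0.002 0 0 0; 1 0 0 0 0 0 0; 1 0 0 0 0 0 0",
)

```text
time: 20.68
tool_pos: [0.6624, 0.2073, 0.1201]
eef_rot: [-1.237, 1.215, 1.213]
wrist_force: [0.9, -1.6, -1.7]
grip_width: 0.133
```

```bash
python3 st.py;python3 arc.py
```

```text
20.68 [0.6624 0.2073 0.1201] b 1.5886 tilt [-0.0196 -0.0005] F [ 0.9 -1.6 -1.7] M [ 0.18 -0.02  0.08]
err y 0.1289 z -0.0013
r 0.03162884411492237 knob angle 1.4868653884573069
```

>>> drive_tool(
  targets="0.5 0 0 0 0 0 0; 0.5 0 0 0 0 0 0; 0.2 0 0 0 0 0 0; 0 0 0 0 0 0 0; 0 0 0 0 0 0 0",
)

```text
time: 21.1
tool_pos: [0.6624, 0.2093, 0.1208]
eef_rot: [-1.232, 1.214, 1.212]
wrist_force: [-0.2, -0.7, -0.1]
grip_width: 0.501
```

>>> drive_tool(
  targets="0 -0.01 0 0 0 0 0; 0 -0.02 0 0 0 0 0; 0 -0.03 0 0 0 0 0; -1 -0.04 -0.015 0 0 0 0; -1 -0.03 0.02 0 0 0 0",
)

```text
time: 21.52
tool_pos: [0.6545, 0.2106, 0.2467]
eef_rot: [-1.227, 1.23, 1.223]
wrist_force: [1.3, 0.4, 1.2]
grip_width: 0.77
```

>>> drive_tool(
  targets="-1 -0.02 0.02 0 0 0 0; -1 0 0.03 0 0 0 0; -1 0 0.02 0 0 0 0; -1 0 0 0 0 0 0; -1 0 0 0 0 0 0",
)

```text
time: 21.93
tool_pos: [0.5859, 0.2122, 0.2846]
eef_rot: [-1.232, 1.209, 1.21]
wrist_force: [-0.0, -0.8, -0.3]
grip_width: 0.995
```

```bash
python3 st.py
python3 - <<'E'
from h import *
C=cam('wrist');carousel(.092,'pics/w6.png');im=cv2.imread('pics/w6.png')
for t,z in [('catch_knob',.127),('catch_pivot',.127),('carousel_grip',.133)]:
  for a in spot_point(t,'wrist')[:2]: print(t,a['p'],a['centre'],atz('wrist',a['centre'],z,C))
t=get_image('top');sc=get_image('scene')
P=lambda a:cv2.resize(a,(400,250))
cv2.imwrite('pics/e.png',np.vstack([np.hstack([P(im),P(t[140:290,190:430])]),np.hstack([P(sc[130:280,300:540]),P(sc)])]))
E
```

```text
21.93 [0.5859 0.2122 0.2846] b 1.5854 tilt [-0.0133  0.0044] F [-0.  -0.8 -0.3] M [ 0.05  0.02 -0.01]
err y 0.0525 z -0.0077
disc [0.53263802 0.20361343] 0.07610700018123209
46 [304.  93.] [0.50193527 0.1898568 ] bearing -2.720354610712801
36 [331. 156.] [0.56416252 0.21753142] bearing 0.41576089586720927
catch_knob 0.98 [317.4, 254.1] [0.66124802 0.20573103 0.127     ]
catch_pivot 0.64 [318.4, 225.7] [0.62934662 0.20637685 0.127     ]
catch_pivot 0.5 [16.5, 116.5] [ 0.52765286 -0.06987507  0.127     ]
carousel_grip 0.69 [315.7, 128.3] [0.53256172 0.2028875  0.133     ]
```

View pics/e.png

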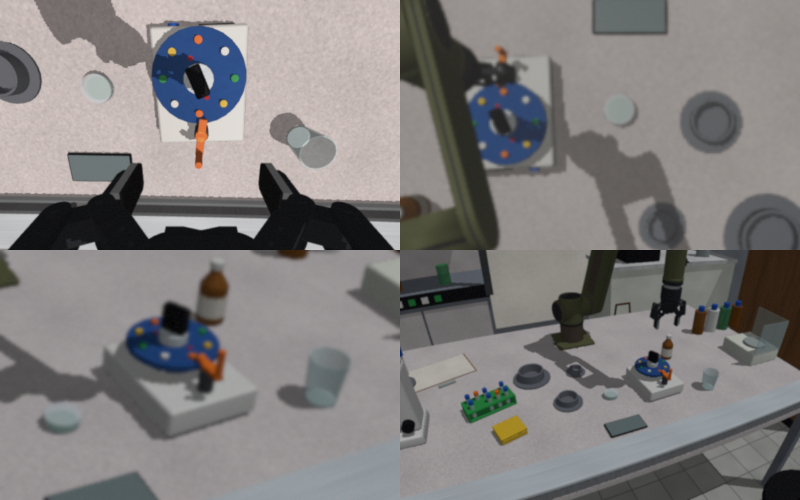

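The carousel is home, the tongue points over its rim, and the robot is clear. Handing in.

```bash
python3 -c "
from cell import *
print(job_done(), sense()['time'])"
```

```text
the job is handed in; nothing more can be done
the job is handed in; nothing more can be done
```

The carousel is home on the mixer, the orange catch is closed over its rim, and I handed the job in at about 22 s of robot time. No verdict comes back from the hand-in, so the checks below are my own.

- **Lift and lowering:** I gripped the carousel by its bar, at 19.5 mm opening and with a 3.7 N load. I read the drive pin's bearing from the pictures (0.41–0.44 rad) and aligned the carousel to it before lowering. The pin went into its slot first time, so no turning search was needed.
- **Seating:** It stopped hard at a tool height of 0.1167 m while still held, with about 9 N pressing down. I expected 0.116 m for home and 0.125 m if it were riding on the pin.
- **Catch:** I swung the knob round until it met its stop, then let go and rose clear.
- **Last look:** The disc centre is within about 1 mm of the spindle axis. The catch angle came out at about 1.5 rad (1.49–1.52 by two estimates, both above 1.4). The wrist force is about zero and the bystanders in view look unmoved.
- **Disagreements:** The tool's tilt and position drifted a little between moves (up to about 0.02 rad and a few mm), and I corrected this before each contact. While swinging the catch, the knob's distance from the pivot read 29–32 mm instead of 32 mm, because the pivot estimate is only good to 2–3 mm.

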